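Put the balance's check weights away

TASK

The balance check is finished: take apart the two stacks of steel check weights on the balance pan and put each weight away in the storage block whose pocket has its own shape and size, lying flat on the pocket's floor. Set them down, do not drop them.

Things in the scene. Friction and masses are not known exactly. Their poses are not given: they have to be found in the camera images.
- square_weight: Square steel weight, 58 x 58 mm, 0.5 kg, sides along its x and y. Origin: centre of its underside, z up; 20 mm tall, plain steel. It stands on the balance pan: a flat dark grey plate 165 (balance x) by 200 mm, top 75 mm above the bench. The two stacks stand side by side on it along the balance's y (world y within 0.2 rad), centres about 100 mm apart.
- disc_weight: Large round steel weight, 58 mm diameter, 0.4 kg. Origin: centre of its underside, z up; 20 mm tall, plain steel. It stands on the pan beside the square weight. The balance is a white fixed instrument between the blocks, display towards the robot; housing 290 (balance x) by 210 mm, 61 mm high; pan centre 50 mm behind the housing centre.
- small_disc_weight: Smaller round steel weight, 38 mm diameter, 0.18 kg. Origin: centre of its underside, z up; 20 mm tall, plain steel. It lies on either the square or the large disc weight (its underside 95 mm above the bench), roughly centred; which one changes from start to start. It carries the pin weight.
- bar_weight: Oblong steel weight, 22 mm along its x and 44 mm along its y, 0.15 kg. Origin: centre of its underside, z up; 20 mm tall, plain steel. It lies on either the square or the large disc weight (its underside 95 mm above the bench), roughly centred; which one changes from start to start.
- pin_weight: Smallest round steel weight, 20 mm diameter, 0.05 kg. Origin: centre of its underside, z up; 20 mm tall, plain steel. It stands on top of the smaller disc weight, underside 115 mm above the bench.
- square_block: Storage block for the square weight. White fixed block 84 x 84 mm, 14 mm high, on the bench, with one dark-floored pocket 8 mm deep in its middle (pocket floor 6 mm above the bench). Origin: centre of the block's underside, z up; x and y along the block's sides. Pocket: square, 68 x 68 mm, sides along x and y.
- disc_block: Storage block for the large disc. White fixed block 84 x 84 mm, 14 mm high, on the bench, with one dark-floored pocket 8 mm deep in its middle (pocket floor 6 mm above the bench). Origin: centre of the block's underside, z up; x and y along the block's sides. Pocket: round, 68 mm diameter.
- small_disc_block: Storage block for the smaller disc. White fixed block 84 x 84 mm, 14 mm high, on the bench, with one dark-floored pocket 8 mm deep in its middle (pocket floor 6 mm above the bench). Origin: centre of the block's underside, z up; x and y along the block's sides. Pocket: round, 48 mm diameter.
- bar_block: Storage block for the oblong weight. White fixed block 84 x 84 mm, 14 mm high, on the bench, with one dark-floored pocket 8 mm deep in its middle (pocket floor 6 mm above the bench). Origin: centre of the block's underside, z up; x and y along the block's sides. Pocket: oblong, 32 mm along x and 54 mm along y; the weight fits either way round.
- pin_block: Storage block for the smallest weight. White fixed block 84 x 84 mm, 14 mm high, on the bench, with one dark-floored pocket 8 mm deep in its middle (pocket floor 6 mm above the bench). Origin: centre of the block's underside, z up; x and y along the block's sides. Pocket: round, 30 mm diameter.

How it is judged:
By the outcome, as a careful person would: the job done as asked, in the order asked, and still so for the second after the job is handed in, with the robot touching nothing.
It also fails if it takes over 109 s, if anything falls off the work surface, if the arm or the gripper's body presses on something with over 40 N, if the wrist force passes 120 N, or if a joint passes its speed limit or range.

ROBOT

A 6-joint arm with a two-finger parallel gripper is mounted at the origin on the work surface. World frame = base frame: x ahead of the robot, y to its left, z up, the work surface at z = 0. Lengths are in mm, angles in rad, forces in N, time in s.
With the tool pointing down it reaches from about 400 to 925 mm from the base axis. Payload 12.5 kg.
Tool frame: the origin (TCP) lies midway between the tips of the shut fingers; the grasp point (between the pads) lies 19 mm behind it; x points along the fingers, y is the direction in which the jaws open and shut, and the axes are right-handed (so a half turn about x gives the same grasp; the last joint's range is limited). The gripper opens to 95 mm and grips with 3 to 60 N. Pads are 20 mm wide; open, the fingers measure 119 mm over their backs; the gripper's body (75 mm by 180 mm) begins 59 mm behind the grasp point.
Start: joints at [1.218, 0.491, 1.559, -0, 1.092, -0.106], TCP at [152.671, 606.085, 214.661] pointing down, gripper open.
Joint ranges: [-3.1, 3.1], [-0.84, 2.19], [0.05, 2.79], [-1.13, 4.28], [0.06, 2.93], [-2.69, 2.69]. Speed limits (rad/s): [2.22, 2.22, 2.79, 3.14, 3.14, 3.14].

INTERFACE

Orientations are given as [roll, pitch, yaw] about the fixed x, y, z axes, in that order (R = Rz(yaw) Ry(pitch) Rx(roll)).
In Python, from plant import env, solve_ik, eyes gives the robot as it stands. Calls block until the motion is done:
- env.reach(position, orientation): joint-space move of the TCP to a pose.
- env.move_l(position, orientation=None, max_speed=150, f_stop=None): straight line of the TCP; orientation=None keeps the orientation; max_speed is the mean speed in mm/s. With f_stop (N) it stops when the force on the tool has changed by that much, and returns True; else False.
- env.move_j(angles): joint-space move.
- env.grip(opening, squeeze=None): finger opening in mm; squeeze is the grip in N (None keeps the last); returns when the fingers have stopped.
- env.sleep(seconds).
- solve_ik(position, orientation): joint angles nearest the present ones, or None.
- eyes.capture(name): name is "side" or "top" or "wrist"; returns a dict with "pixels" (400x640x3 uint8, red, green, blue), "fx", "fy", "cx", "cy" (pixels), "R" (3x3) and "t" (3): a world point X has camera coordinates R X + t. Camera axes: x right, y down, z forward; pixel columns grow to the right and rows downward; lengths in mm; the calibration is good to about 2 mm. A picture is of the moment at which its call begins. There is no depth.
A pose or a line that the arm cannot do raises env.IKError and nothing moves.
- env.sign_off(): hands the job in, once; it reports no verdict.
Readings, each from a call of its own:
- env.get_time_s(): time.
- env.get_joint_positions(): joint angles.
- env.get_joint_velocities(): joint speeds.
- env.get_effort(): joint torques, N m.
- env.get_ee_pos(): TCP position.
- env.get_tcp_rot(): TCP orientation.
- env.get_wrist_force(): force on the tool from outside, world axes, zero at the start.
- env.get_torque(): the same for the moment, N m.
- env.get_opening(): finger opening in mm.
Only numpy, scipy, OpenCV 4.12 (cv2) and the standard library are available. Lean on these libraries where they do the work, as an engineer would, in place of code of your own. Each camera call takes 0.05 s, during which the arm holds its last target.

## Working session

There is one attempt and no reset: what is moved stays moved. The work goes in short steps, each a Python script; the robot and the scene stay as the last script left them, time stands still between calls to the robot, and variables do not carry over. Pictures are saved under pics/ and viewed, and the job is handed in when it is done.

```bash
ls; mkdir -p pics; python3 - <<'E'
from plant import env, solve_ik, eyes
import cv2
for n in ["side","top","wrist"]:
    c=eyes.capture(n); cv2.imwrite(f"pics/a_{n}.png",c["pixels"][:,:,::-1])
    print(n,c["fx"],c["cx"],c["cy"],c["R"],c["t"])
print(env.get_tcp_rot(),env.get_time_s())
E
```

```text
pics
side 404.26891381632544 323.65498184928794 201.18964369529263 [[-0.90097231 -0.43379815 -0.00824968]
 [-0.30695762  0.65073958 -0.69448904]
 [ 0.30663646 -0.62318309 -0.71945599]] [497.2926374  175.49377249 806.99115141]
top 429.8699094758542 319.10300667563274 206.57533114482794 [[ 0.09208658 -0.99574616 -0.00310537]
 [-0.97073871 -0.08907842 -0.22300538]
 [ 0.22178012  0.02355031 -0.97481227]] [ 38.13161075 531.7879314  897.13857323]
wrist 343.5414621965867 323.71127843943344 197.93289143599662 [[ 2.43510690e-01  9.69898080e-01 -5.08603775e-04]
 [ 9.35464670e-01 -2.34727000e-01  2.64214093e-01]
 [ 2.56141359e-01 -6.48147370e-02 -9.64463921e-01]] [-624.87886372  -30.55953758  389.88286088]
[-1.67813544  1.56997179 -1.92491382] 0.15
```

View pics/a_top.png

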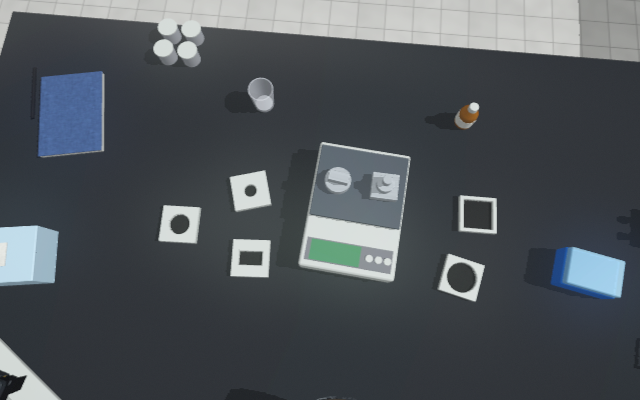

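View pics/a_side.png

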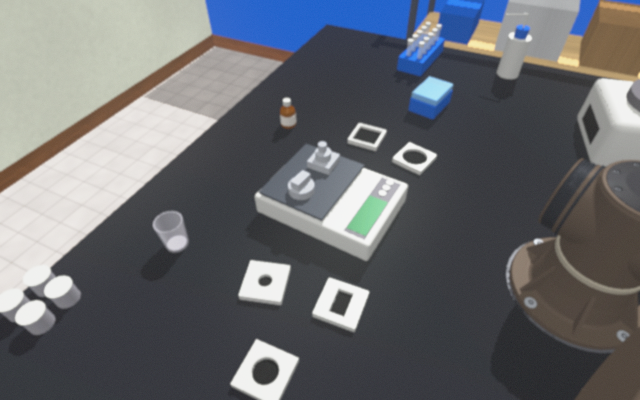

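View pics/a_wrist.png

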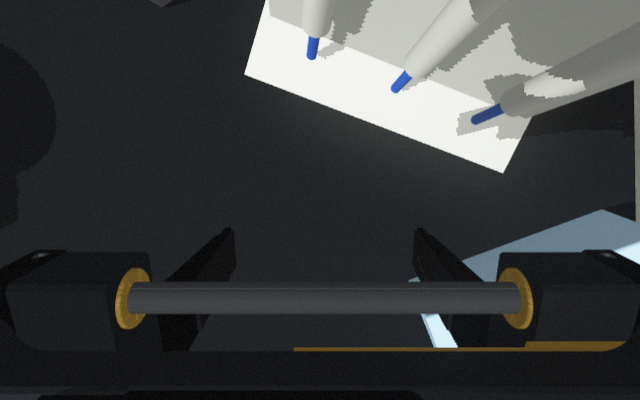

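```bash
python3 - <<'E'
import cv2
im=cv2.imread("pics/a_top.png")
def cr(n,x0,y0,w,h,s): cv2.imwrite(f"pics/{n}.png",cv2.resize(im[y0:y0+h,x0:x0+w],None,fx=s,fy=s,interpolation=cv2.INTER_CUBIC))
cr("c_left",150,160,130,130,6 if 0 else 4.6) 
cr("c_right",430,180,80,130,4.6)
cr("c_pan",300,135,120,150,4)
# contour-based block quads
g=cv2.cvtColor(im,cv2.COLOR_BGR2GRAY)
_,b=cv2.threshold(g,120,255,0)
cs,h=cv2.findContours(b,cv2.RETR_CCOMP,cv2.CHAIN_APPROX_NONE)
for i,c in enumerate(cs):
    a=cv2.contourArea(c)
    if 80<a<5000 and 140<c[0,0,0]<520 and c[0,0,1]>120:
        print(i,h[0,i],a,cv2.minAreaRect(c))
E
```

```text
1 [ 3  0  2 -1] 1422.0 ((461.4500427246094, 277.1500244140625), (41.42583465576172, 37.31487274169922), 18.43494987487793)
2 [-1 -1 -1  1] 700.5 ((461.0, 277.0), (30.0, 30.0), 0.0)
4 [ 6  3  5 -1] 1363.5 ((250.08106994628906, 257.8790588378906), (38.80153274536133, 37.702903747558594), 2.862405300140381)
5 [-1 -1 -1  4] 325.5 ((250.0, 257.5), (24.0, 15.0), 0.0)
7 [ 9  6  8 -1] 1335.0 ((179.21380615234375, 223.9344940185547), (39.94487762451172, 37.03828430175781), 4.763641834259033)
8 [-1 -1 -1  7] 305.0 ((179.25, 223.75001525878906), (18.384775161743164, 20.50609588623047), 45.0)
9 [11  7 10 -1] 1304.5 ((477.5, 214.0), (38.0, 37.0), 90.0)
10 [-1 -1 -1  9] 825.5 ((477.5, 214.5), (31.0, 29.0), 90.0)
11 [18  9 12 -1] 683.5 ((384.7769470214844, 185.78460693359375), (28.031850814819336, 26.419397354125977), 7.125016689300537)
18 [20 11 19 -1] 1246.0 ((249.8206024169922, 190.55799865722656), (35.73841094970703, 37.23530578613281), 79.2156982421875)
19 [-1 -1 -1 18] 116.5 ((250.0, 190.0), (12.0, 12.0), 0.0)
20 [23 18 21 -1] 541.5 ((338.0, 180.0), (26.0, 26.0), 90.0)
```

View pics/c_left.png

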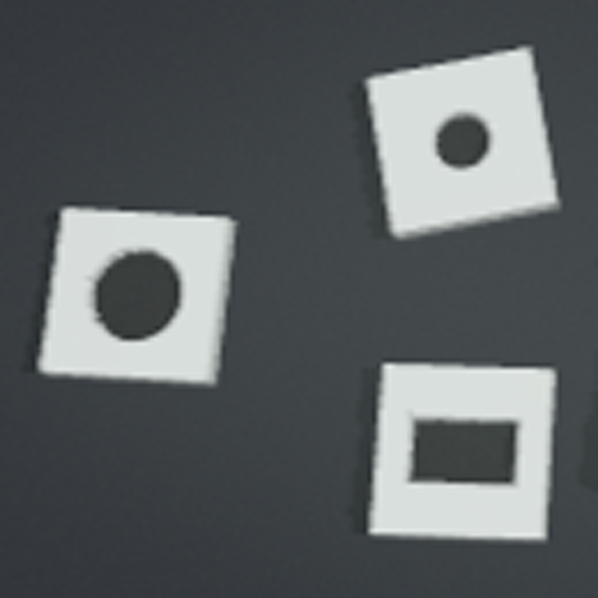

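View pics/c_right.png

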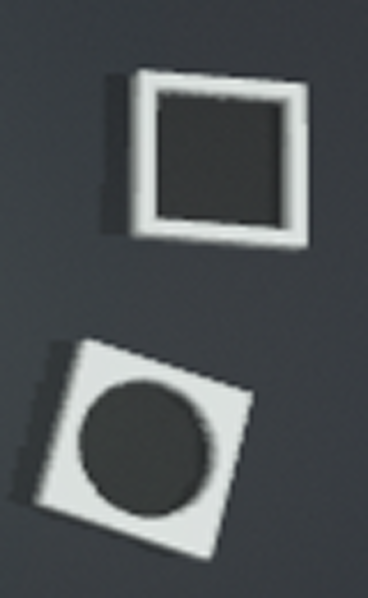

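View pics/c_pan.png

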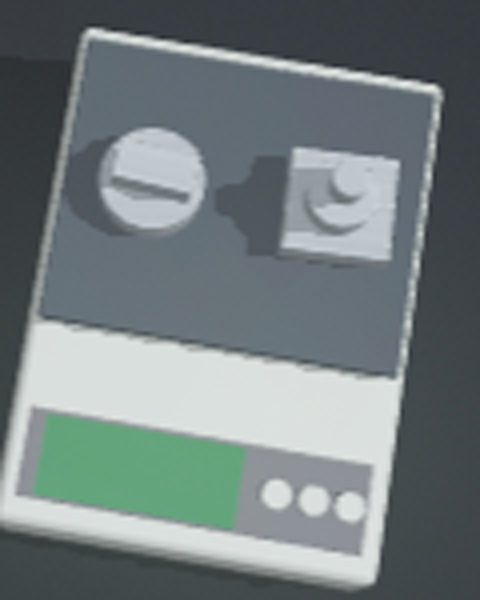

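```bash
cat > h.py <<'E'
import numpy as np, json, cv2
from scipy.optimize import least_squares
def ray(c,uv,z):
    R=np.array(c["R"]);t=np.array(c["t"]);o=-R.T@t
    d=R.T@np.array([(uv[0]-c["cx"])/c["fx"],(uv[1]-c["cy"])/c["fy"],1]); return (o+d*(z-o[2])/d[2])
def proj(c,X):
    X=np.atleast_2d(X);p=X@np.array(c["R"]).T+np.array(c["t"])
    return np.c_[p[:,0]/p[:,2]*c["fx"]+c["cx"],p[:,1]/p[:,2]*c["fy"]+c["cy"]]
def unc(p,x0,y0,s): return [((u+.5)/s-.5+x0,(v+.5)/s-.5+y0) for u,v in p]
def rect(c,pts,z,w=84,h=84):
    """pts in order around; returns x,y,yaw,rms"""
    P=np.array([ray(c,p,z)[:2] for p in pts]);m=P.mean(0)
    best=None
    L=np.array([[-1,-1],[1,-1],[1,1],[-1,1]])*[w/2,h/2]
    for fl in (1,-1):
      for a in np.arange(4)*np.pi/2:
        def f(q):
            cs,s=np.cos(q[2]),np.sin(q[2]);Q=(L*[1,fl])@np.array([[cs,s],[-s,cs]])+q[:2];return (Q-P).ravel()
        r=least_squares(f,[*m,a+.1])
        if best is None or r.cost<best.cost-1e-6: best=r
    return best.x, np.sqrt(2*best.cost/8)
E
python3 - <<'E'
from plant import eyes,env
from h import *
c=eyes.capture("top");R=np.array(c["R"]);print("topcam",-R.T@c["t"])
w=eyes.capture("wrist");R=np.array(w["R"]);o=-R.T@w["t"];print("wrist",o,o-env.get_ee_pos(), R[2])
L=(150,160,4.6);Rr=(430,180,4.6)
for n,p,k in [("pin",[(367,78),(530,46),(557,200),(397,230)],L),("sd",[(60,208),(234,217),(215,382),(40,373)],L),
 ("bar",[(383,363),(554,369),(547,538),(369,533)],L),("sq",[(137,70),(307,84),(306,245),(132,235)],Rr),("disc",[(85,340),(252,393),(211,557),(38,501)],Rr)]:
    print(n,rect(c,unc(p,*k),14))
for n,u in [("barpocket_floor",(250,257.5)),("sdp",(179.25,223.75)),("disc",(461,277)),("sq",(477.5,214.2)),("pin",(250,190))]: print(n,ray(c,u,10))
P=(300,135,4)
print("sqw",rect(c,unc([(294,148),(400,158),(390,260),(281,250)],*P),95,58,58))
print("bar",ray(c,unc([(155,165)],*P)[0],115),"disc",ray(c,unc([(153,178)],*P)[0],95),"pin",ray(c,unc([(350,178)],*P)[0],135))
E
```

```text
topcam [313.74821503  64.21234302 993.25166794]
wrist [ 80.89521185 624.18876158 383.95181288] [-71.74272845  18.21158133 169.56907565] [ 0.25625678 -0.06449645 -0.9644546 ]
pin (array([562.68651159, 253.53587862,  -1.27405149]), np.float64(0.7447032512281215))
sd (array([466.71130125, 406.5471605 ,  -1.52694689]), np.float64(1.626843952225781))
bar (array([403.99498032, 232.86704686,  -1.50769143]), np.float64(0.9632402322984432))
sq (array([ 552.80768398, -280.55838289,   -1.56452781]), np.float64(1.1672540395201136))
disc (array([ 404.45370606, -246.0372048 ,   -1.80280052]), np.float64(0.7422898939895205))
barpocket_floor [404.11968108 234.25646291  10.        ]
sdp [466.8690644  408.34669602  10.        ]
disc [ 404.21221625 -246.32272623   10.        ]
sq [ 553.05476084 -281.90208081   10.        ]
pin [562.59424286 254.6638277   10.        ]
sqw (array([577.71024552, -51.83249911,  -1.59814121]), np.float64(0.6701370696186043))
bar [584.1186165   50.72355487 115.        ] disc [582.8291487   50.89375287  95.        ] pin [580.17322046 -50.38648326 135.        ]
```

```bash
cat >> h.py <<'E'
def ori(phi): return [np.pi/2-phi, np.pi/2, 0.0]
E
python3 - <<'E'
from plant import env, eyes
from h import *
import pickle
env.reach([560,0,270],ori(np.pi/2))
print(env.get_time_s(),env.get_ee_pos(),env.get_joint_positions())
c=eyes.capture("wrist"); pickle.dump(c,open("w1.pkl","wb"))
print(-np.array(c["R"]).T@c["t"])
cv2.imwrite("pics/w1.png",c["pixels"][:,:,::-1])
im=c["pixels"][:,:,::-1]
cv2.imwrite("pics/w1c.png",cv2.resize(im[100:300,200:440],None,fx=3.2,fy=3.2,interpolation=cv2.INTER_CUBIC)[:600])
E
```

```text
2.8417 [559.97471931   0.65244818 269.95744641] [-1.16844026e-01  3.45068588e-01  1.64612571e+00  1.16521022e-04
  1.15052308e+00 -1.68847931e+00]
[486.00084712   0.58058434 439.60972683]
```

View pics/w1.png

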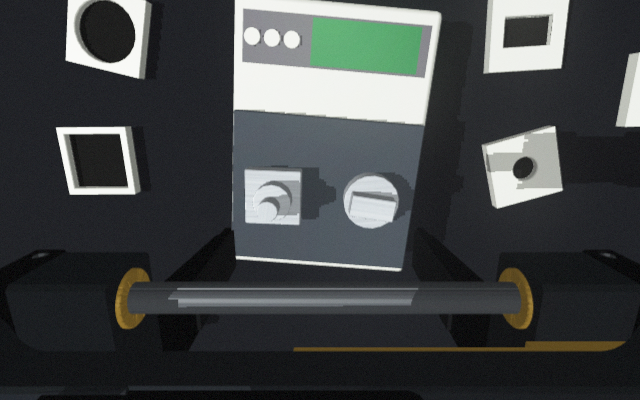

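View pics/w1c.png

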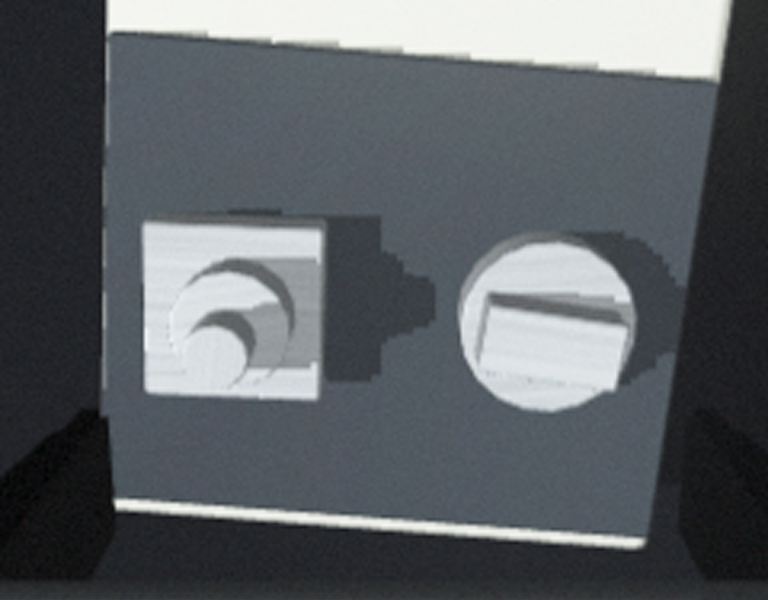

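```bash
python3 - <<'E'
from h import *
import pickle
c=pickle.load(open("w1.pkl","rb")); K=(200,100,3.2)
print("sq",rect(c,unc([(143,222),(325,227),(322,400),(146,392)],*K),95,58,58))
b=unc([(489,305),(628,324),(616,390),(478,372)],*K)
P=np.array([ray(c,p,115)[:2] for p in b]);print("bar",rect(c,b,115,44,22),P.mean(0),P)
for n,u,z,r in [("sd",(231,327),115,61/3.2),("pin",(215,358),135,31.5/3.2),("disc",(548,325),95,87/3.2)]:
    q=unc([u],*K)[0];a=ray(c,q,z);print(n,a,"diam",2*np.linalg.norm(ray(c,(q[0]+r,q[1]),z)-a))
im=c["pixels"][:,:,::-1]
cv2.imwrite("pics/w1L.png",cv2.resize(im[0:200,50:160],None,fx=3,fy=3,interpolation=cv2.INTER_CUBIC))
cv2.imwrite("pics/w1R.png",cv2.resize(im[0:215,475:640],None,fx=2.79,fy=2.79,interpolation=cv2.INTER_CUBIC))
E
```

```text
sq (array([579.72041653, -52.04310039,   1.53381168]), np.float64(0.24796674427610305))
bar (array([585.64474044,  49.00503317,   1.43640987]), np.float64(0.26664736221220703)) [585.64474044  49.00503318] [[571.92410403  28.95870964]
 [577.89332146  71.76567246]
 [599.30408059  69.24364036]
 [593.4574557   26.05211024]]
sd [579.02976794 -50.11199104 115.        ] diam 37.46557787361118
pin [582.67014676 -51.99424345 135.        ] diam 18.296365085086798
disc [583.93201118  50.09613937  95.        ] diam 56.71285090530883
```

View pics/w1L.png

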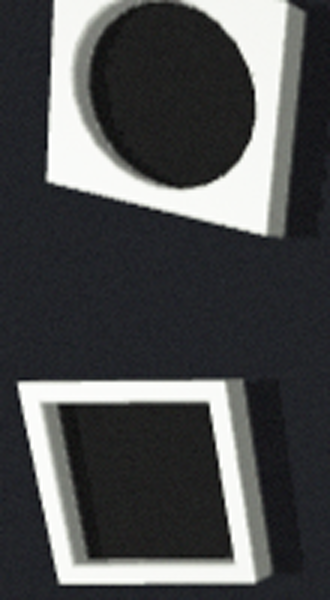

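View pics/w1R.png

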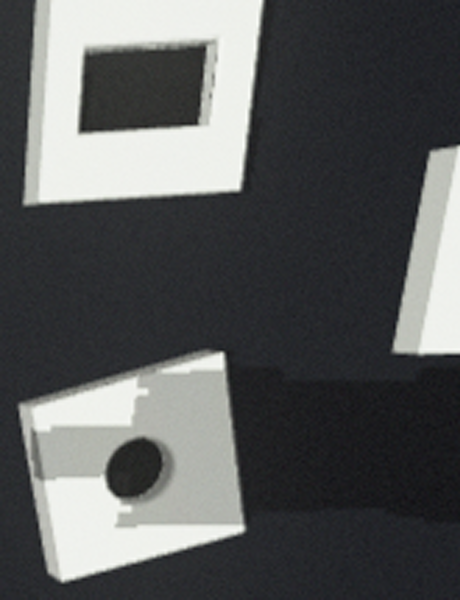

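```bash
python3 - <<'E'
from h import *
import pickle
c=pickle.load(open("w1.pkl","rb")); L=(50,0,3);K=(475,0,2.79)
print("sq",rect(c,unc([(18,382),(228,380),(257,580),(60,584)],*L),14))
print("pin",rect(c,unc([(33,408),(225,354),(245,530),(64,582)],*K),14))
print("bar",rect(c,unc([(84,48),(217,39),(208,127),(79,132)],*K),14,54,32))
print("disc far edge",[ray(c,p,14) for p in unc([(47,182),(268,236)],*L)], "floor c",ray(c,unc([(172,94)],*L)[0],6))
E
cat >> h.py <<'E'
def pick(env,x,y,base,phi,opening,width,sq,zc=180):
    t=env.get_time_s()
    env.grip(opening)
    env.reach([x,y,max(zc,base+60)],ori(phi))
    env.move_l([x,y,base+25],max_speed=200)
    s=env.move_l([x,y,base+9.5],max_speed=50,f_stop=15)
    env.grip(width-6,sq)
    o=env.get_opening()
    env.move_l([x,y,base+15],max_speed=30)
    env.move_l([x,y,zc],max_speed=150)
    print("pick stop",s,"open",o,env.get_opening(),"F",np.round(env.get_wrist_force(),1),"t",t,env.get_time_s())
def place(env,x,y,phi,release,zc=180):
    env.reach([x,y,zc],ori(phi))
    env.move_l([x,y,32],max_speed=150)
    env.sleep(.2)
    s=env.move_l([x,y,13.5],max_speed=20,f_stop=4)
    z=env.get_ee_pos()[2]; print("place contact",s,"z",z,"F",np.round(env.get_wrist_force(),1),"open",env.get_opening(),"t",env.get_time_s())
    return z
def letgo(env,x,y,release,zc=180):
    env.grip(release); 
    env.move_l([x,y,40],max_speed=60); env.move_l([x,y,zc],max_speed=200)
    print("t",env.get_time_s())
E
```

```text
sq (array([ 555.34172451, -282.30314438,    1.5802039 ]), np.float64(0.4678888192184298))
pin (array([563.8857166 , 254.00729835,   1.86409976]), np.float64(0.4529166454624187))
bar (array([405.89931827, 231.48236777,   1.62640951]), np.float64(0.4986611383621289))
disc far edge [array([ 437.99239957, -298.31108876,   14.        ]), array([ 457.57569276, -215.85379896,   14.        ])] floor c [ 405.35672376 -249.59389725    6.        ]
```

```bash
python3 - <<'E'
from plant import env, eyes
from h import *
pick(env,582,-51.5,115,0,45,20,15)
c=eyes.capture("side");cv2.imwrite("pics/p1.png",cv2.resize(c["pixels"][80:260,200:440,::-1],None,fx=3,fy=3))
z=place(env,563.2,254,0,30)
c=eyes.capture("side");cv2.imwrite("pics/p2.png",cv2.resize(c["pixels"][200:350,200:400,::-1],None,fx=3,fy=3))
E
```

```text
pick stop False open 19.41941606994653 19.49777715272227 F [-0.6 -0.1 -0.9] t 2.8917 7.375
place contact True z 15.523032975107261 F [-0.2  0.5  4.8] open 19.14948758173026 t 10.6917
```

View pics/p1.png

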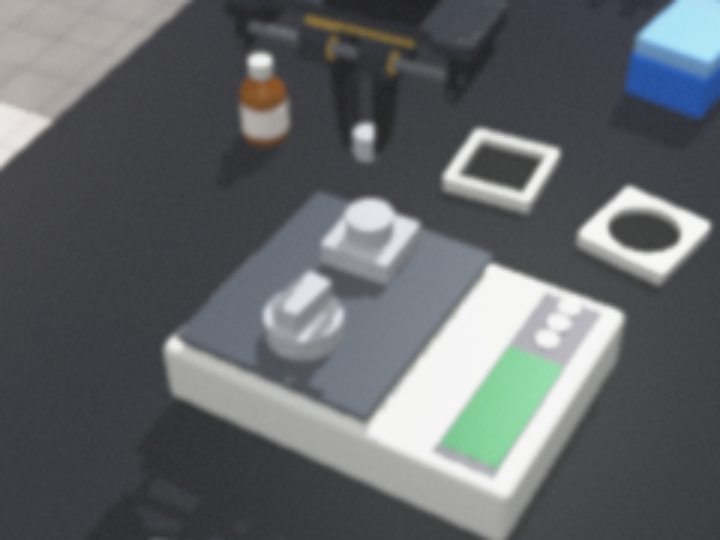

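View pics/p2.png

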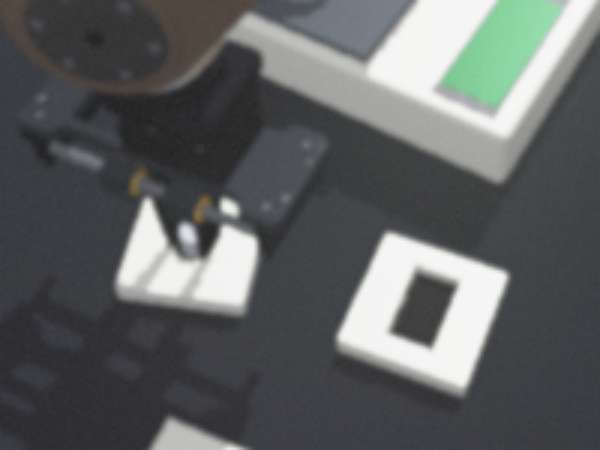

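The side pictures show the pin gripped upright at about (365,142) and then lowered at its pocket. Contact came at 15.5 mm, which matches the pocket floor. I'll release it and take the small disc next.

```bash
python3 - <<'E'
from plant import env, eyes
from h import *
letgo(env,563.2,254,30)
c=eyes.capture("wrist");cv2.imwrite("pics/p3.png",c["pixels"][:,:,::-1])
pick(env,579,-50.3,95,0,60,38,25)
z=place(env,466.8,407,0,48)
if abs(z-15.5)<1.2:
    letgo(env,466.8,407,48)
    c=eyes.capture("wrist");cv2.imwrite("pics/p4.png",c["pixels"][:,:,::-1])
E
```

```text
t 12.625
pick stop False open 37.319723368149376 37.30028359870522 F [-0.2  0.  -2.2] t 12.675 16.9417
place contact True z 15.642924223148412 F [-1.3 -0.6  5.4] open 37.49131157511487 t 20.7583
t 22.6417
```

View pics/p3.png

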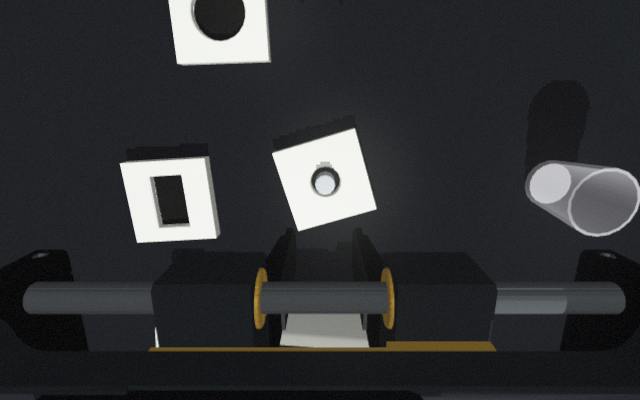

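```bash
ls pics/p4.png
```

```text
pics/p4.png
```

The p3 picture shows the pin at (325,183), inside its pocket with clearance around it.

View pics/p4.png

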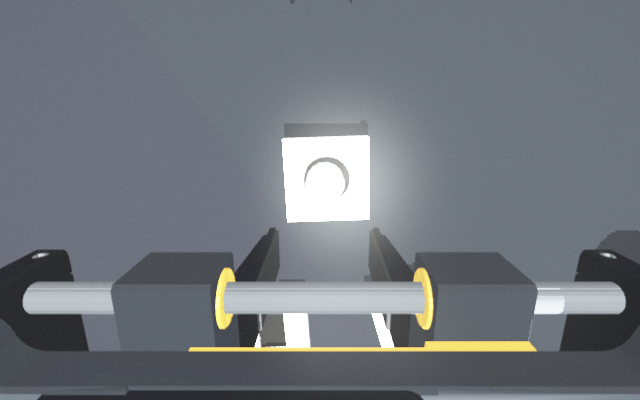

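```bash
python3 - <<'E'
from plant import env, eyes
from h import *
pick(env,585.6,49,95,1.436-np.pi/2,50,22,25)
z=place(env,405.3,232.2,0.058,35)
c=eyes.capture("side");cv2.imwrite("pics/p5.png",cv2.resize(c["pixels"][80:350,200:440,::-1],None,fx=2.2,fy=2.2))
if abs(z-15.5)<1.2:
    letgo(env,405.3,232.2,32)
    c=eyes.capture("wrist");cv2.imwrite("pics/p6.png",c["pixels"][:,:,::-1])
E
```

```text
pick stop False open 21.692236149070034 22.111739336285154 F [ 0.   0.2 -1.5] t 22.6917 26.8167
place contact True z 15.459269216112494 F [ 0.1 -1.1  4.5] open 21.843968251747338 t 29.925
t 31.8417
```

View pics/p5.png

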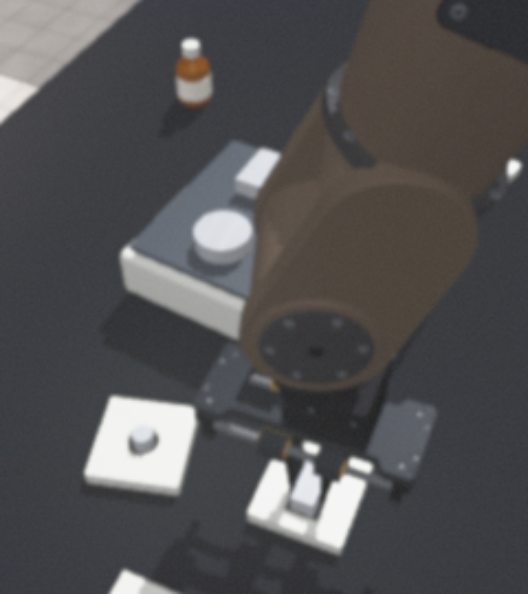

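p4 shows the small disc seated at (325,180) and p5 shows the bar in its pocket. I'll look again at the two remaining weights before gripping them.

```bash
python3 - <<'E'
from plant import env, eyes
from h import *
import pickle
env.reach([560,0,240],ori(np.pi/2))
c=eyes.capture("wrist"); pickle.dump(c,open("w2.pkl","wb"))
cv2.imwrite("pics/w2c.png",cv2.resize(c["pixels"][120:260,200:440,::-1],None,fx=3.2,fy=3.2,interpolation=cv2.INTER_CUBIC))
print(env.get_time_s())
E
```

```text
33.6917
```

View pics/w2c.png

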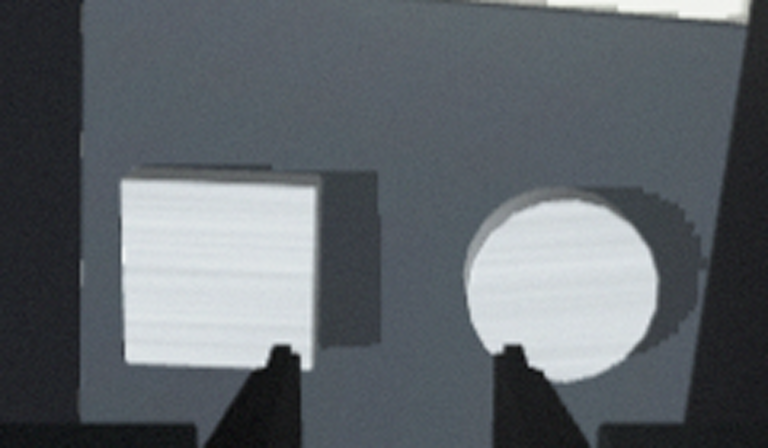

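View pics/p6.png

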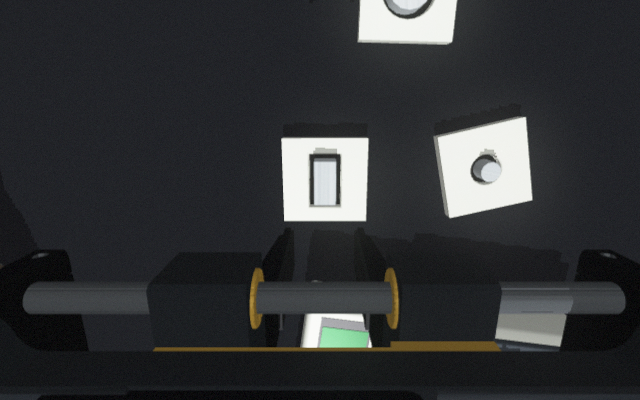

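```bash
python3 - <<'E'
from plant import env, eyes
from h import *
import pickle
c=pickle.load(open("w2.pkl","rb"));K=(200,120,3.2)
q,r=rect(c,unc([(120,180),(317,187),(313,370),(126,361)],*K),95,58,58)
d=ray(c,unc([(562,290)],*K)[0],95);print(q,r,d)
assert abs(q[0]-579.5)<3 and abs(q[1]+52)<3 and abs(d[0]-584)<3 and abs(d[1]-50)<3
a=(q[2]+np.pi/4)%(np.pi/2)-np.pi/4;print(a)
pick(env,q[0],q[1],75,a,80,58,45)
z=place(env,554.3,-281.7,0.008,70)
c=eyes.capture("side");cv2.imwrite("pics/p7.png",cv2.resize(c["pixels"][80:260,240:480,::-1],None,fx=3,fy=3))
if abs(z-15.5)<1.2:
    letgo(env,554.3,-281.7,72)
    c=eyes.capture("wrist");cv2.imwrite("pics/p8.png",c["pixels"][:,:,::-1])
E
```

```text
[579.9650465  -52.51890452   1.53062369] 0.58240609248188 [584.12565973  49.95780158  95.        ]
-0.04017263181361219
pick stop False open 57.7034276298045 57.845450017695875 F [ 0.3 -0.5 -5.1] t 33.6917 38.6
place contact True z 15.64086106374427 F [-0.7  0.7  5.5] open 57.507505918743384 t 41.6167
t 43.6167
```

```bash
ls pics
```

```text
a_side.png
a_top.png
a_wrist.png
c_left.png
c_pan.png
c_right.png
p1.png
p2.png
p3.png
p4.png
p5.png
p6.png
p7.png
p8.png
w1.png
w1L.png
w1R.png
w1c.png
w2c.png
```

View pics/p7.png

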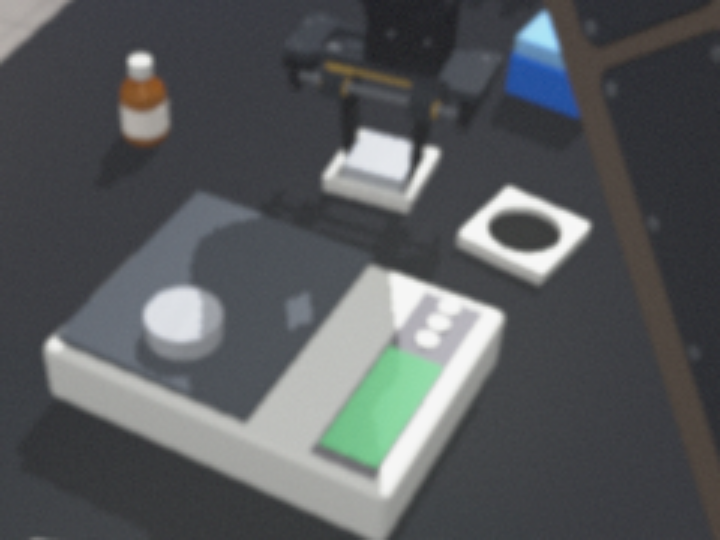

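View pics/p8.png

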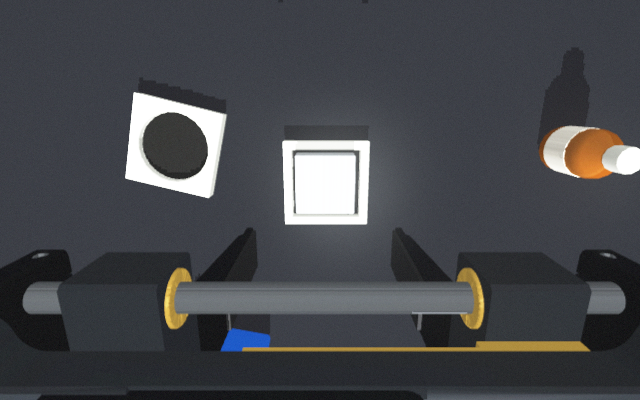

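p8 shows the square seated at (325,183). The disc block's top-face corners are at about (134,93), (226,115), (211,197) and (126,179), so I'll refine that block's position from them and then move the disc.

```bash
python3 - <<'E'
from plant import env, eyes
from h import *
c=eyes.capture("wrist")
q,r=rect(c,[(134,93),(226,115),(211,197),(126,179)],14);print(q,r)
x,y=(q[0]+404.7)/2,(q[1]-247)/2
if np.hypot(q[0]-404.7,q[1]+247)<5 :
    pick(env,584.1,50,75,0,80,58,40)
    z=place(env,x,y,0,72)
    if abs(z-15.5)<1.2:
        letgo(env,x,y,72)
        c=eyes.capture("wrist");cv2.imwrite("pics/p9.png",c["pixels"][:,:,::-1])
        env.reach([380,330,350],ori(np.pi/2)) if 0 else None
        c=eyes.capture("top");cv2.imwrite("pics/p10.png",c["pixels"][:,:,::-1])
E
```

```text
[ 4.08227084e+02 -2.48575698e+02 -2.27208775e-01] 0.9039481718903389
pick stop False open 57.25181429875367 56.98955256955681 F [ 0.1  0.3 -4.7] t 43.7167 48.0083
place contact True z 15.593925433912744 F [0.  1.2 6. ] open 56.92113887192636 t 51.4167
t 53.3583
```

```bash
ls pics/p9.png pics/p10.png
```

```text
pics/p10.png
pics/p9.png
```

View pics/p9.png

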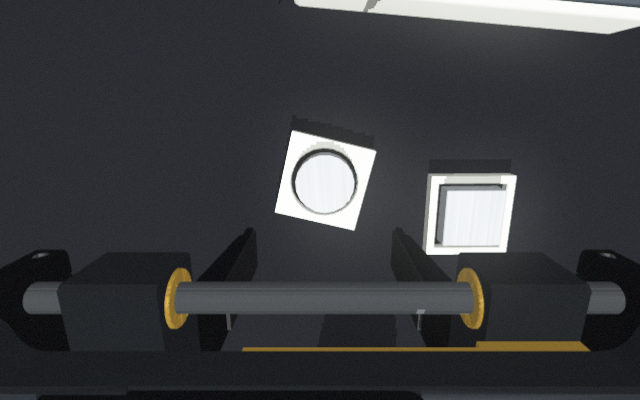

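View pics/p10.png

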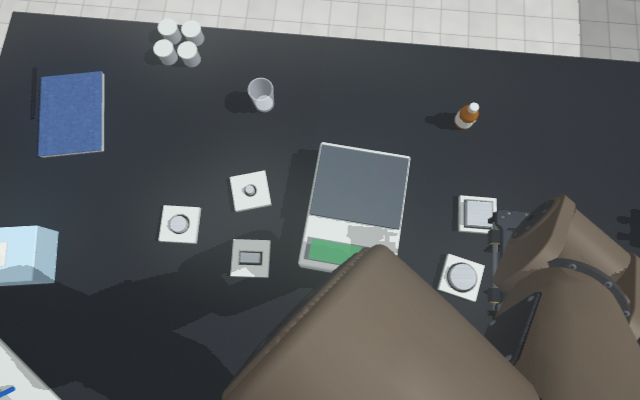

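p9 shows the disc at (325,182) in its round pocket, and p10 shows the pan empty and all five weights in their blocks. The gripper is clear of everything, so I'm handing in.

```bash
python3 -c "
from plant import env
print(env.get_ee_pos(),env.get_time_s()); env.sign_off()"
```

```text
[ 406.04525328 -247.46191592  178.76138431] 53.4583
the job is handed in; nothing more can be done
```

All five weights are out of the stacks and in the blocks with their own shape and size. I moved them in the order pin, small disc, bar, square, large disc, and handed the job in at 53.5 s of the 109 s allowed.

- **Set down, not dropped:** I lowered each weight slowly until the tool felt contact, then released it. Contact came at a tool height of 15.5–15.6 mm, where 15.5 mm was expected on the pocket floor.
- **Pictures:** After each release, a wrist picture showed the weight flat inside its pocket. The last top picture showed the pan empty and all five weights in place, with the gripper 179 mm up and touching nothing.
- **Disagreement:** Position estimates from the different views differed by up to about 4 mm. The worst case was the large disc's block, where I used the average, and the disc still went to the pocket floor. No check failed.

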